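Back a hand winch off by one notch

ROBOT

A 6-joint arm with a two-finger parallel gripper is mounted at the origin on the work surface. World frame = base frame: x ahead of the robot, y to its left, z up, the work surface at z = 0. Lengths are in mm, angles in degrees, forces in N, time in s.
With the tool pointing down it reaches from about 350 to 725 mm from the base axis. Payload 6 kg.
Tool frame: the origin (TCP) lies midway between the tips of the shut fingers; the grasp point (between the pads) lies 19 mm behind it; z points along the fingers, y is the line along which they close (so a half turn about z gives the same grasp; the last joint's range is limited). The gripper opens to 85 mm and grips with 20 to 120 N. Pads are 22 mm wide; open, the fingers measure 114 mm over their backs; the gripper's body (76 mm by 85 mm) begins 54 mm behind the grasp point. The pads swing forward as they close: fully open they stand 13 mm farther back than shut.
Start: joints at [92.573, 2.303, 4.859, 0, -92.561, -19.12], TCP at [170.855, 575.137, 231.261] pointing down, gripper open.
Joint ranges: [-146.85, 146.85], [-73.84, 115.35], [-62.03, 85.46], [-188.31, 113.3], [-161.28, -10.13], [-171.36, 171.36]. Speed limits (degrees/s): [147.25, 147.25, 172.46, 180, 180, 180].

INTERFACE

Orientations are given as [roll, pitch, yaw] about the fixed x, y, z axes, in that order (R = Rz(yaw) Ry(pitch) Rx(roll)).
In Python, from plant import read_state, optics, hand_in gives the robot as it stands.
- The arm moves only by the tool carry_out, never from a script. Its argument "plan" is a list of rows, each a list of 3 entries, a list of its own where there are three numbers: the finger opening in mm, from 0 to 85.4, then the shift along the tool's x, y, z in mm, then the turn, a rotation vector about the tool's x, y, z in rad. In form: [[hand, [x, y, z], [ax, ay, az]], ...]. A call has 1 to 10 rows; each row is the pose to reach, as a shift and turn from the pose commanded when the call began, along the tool's axes at that moment; what a row does not reach only later rows make up. A row lasts 1/10 s, in which the tool goes at most 50 mm and 8.59 degrees, less where a joint would pass 70% of its speed; a pose out of reach is approached as far as the arm can. A call with a gripper value outside its range is refused whole. The fingers move at their own pace and stop on an object; "grip_force" is the grip in N (left out, the last holds). Time passes only in rows, so rows that repeat a pose let the fingers close. It gives the time, the measured TCP pose, the force, the opening and the grip force at its end, in the units of the state.
- read_state(): the state, without advancing time (a new reading comes with each control period).
- optics.camera(name): name is "scene" or "top"; returns the picture (400x640x3 uint8, red, green, blue); there is no depth.
- optics.get_calibration(name): a dict with "K" (3x3 intrinsics, pixels), "k1" (the pictures are not rectified: a ray, as slopes to the right and down, at radius r is drawn at 1 + k1 r^2 times it, then the intrinsics apply), "rvec" (rotation vector, rad) and "tvec" (3), from world to camera coordinates, as OpenCV has them. Camera axes: x right, y down, z forward; pixel columns grow to the right and rows downward; lengths in mm; the calibration is good to about 2 mm. A picture is of the moment at which its call begins. get_calibration takes no time and is no camera call.
- hand_in(): hands the job in; it is judged then, once.
The state is a dict: "time": time; "joints": joint angles; "dq": joint speeds; "effort": joint torques, N m; "eef_pos": TCP position; "tcp_rot": TCP orientation; "wrist_force": force on the tool from outside, world axes, zero at the start; "moment": the same for the moment, N m; "width": opening from 0.0 (shut) to 1.0 (fully open); "grasp_force": force on a finger pad.
Only numpy, scipy, OpenCV 4.12 (cv2) and the standard library are available. Lean on these libraries where they do the work, as an engineer would, in place of code of your own. Each camera call takes 0.05 s, during which the arm holds its last target. There are 200 camera calls.

TASK

The second-hand hand winch on the counter is being tried out before it is priced: let it back by one notch. With a fingertip lift the brass pawl out of the toothed wheel and lay it right back on its stop, push the crank handle backward, away from the robot, by one tooth, then tip the pawl over again so that it drops right down to the bottom of that next notch. Only push: do not force anything, and leave the winch and the other things standing where they are.

Things in the scene. Friction and masses are not known exactly. Their poses are not given: they have to be found in the camera images.
- winch: Loose 7.7 kg hand winch: two galvanised side plates (197 mm high) on a pale plank 360 x 130 x 25 mm. Origin: middle of the plank's underside; x along the plank, away from the robot, y along the axle to the crank's side, z up. Wheel and pawl on the -y side (wheel y -56 to -70 mm), crank on the +y side. Space beside them (y below -85, above 80 mm) is free down to the counter.
- axle (a point): On the axis of axle, drum, toothed wheel and crank (one turning piece, axis along winch y), midway between the side plates, 150 mm up. The steel-grey wheel has 12 saw teeth, tip radius 65 mm, 11 mm deep.
- wheel (a joint): Turn of wheel and crank, rad, growing backward (crank top moves to winch +x). A notch is 0.524 (30 deg). Starts at -0.12 to -0.03; at 0 the seated pawl stops it, at 0.524 the next tooth meets the pawl. A pawl dropped at 0.38 to 0.50 falls to the bottom; at less it rests on a tooth's slope till the crank is pushed on to the stop; past 0.51 it can miss. Drags about 5 N at the handle, stays where left.
- crank_grip (a point): Middle of the crank's black handle, a round bar of 26 mm diameter, 100 mm long along winch y, 125 mm from the axle axis and 134 mm to the +y side. It stands up, leaning 0.30 rad towards the robot at wheel joint 0; one notch moves it about 64 mm away from the robot. Its middle is 263 to 275 mm above the counter.
- pawl (a joint): Turn of the pawl, rad: 0 with its nose at the bottom of a notch (below 0.06 counts), growing as it is lifted out and tipped back, away from the robot. A gravity pawl, about 120 g, no spring: clear of the teeth at about 0.25, balanced at about 0.63, beyond that it falls onto its stop at 1.25 and stays. Tipped towards the robot over the balance it falls onto the wheel.
- pawl_finger_pin (a point): Middle of the brass pawl's finger pin: round, 10 mm thick, along winch y, free from 69 to 116 mm to the -y side (this point at 95 mm), beside the wheel. It circles the pivot at 57 mm radius: pawl down, it is 26 mm nearer the robot than the pivot and 51 mm above it; pawl on its stop, 40 mm beyond and 40 mm above.
- pawl_pivot (a point): On the pawl's pivot axis (along winch y), abreast of the finger pin's middle: 88 mm beyond the axle in winch x, 156 mm above the counter.
- oil_bottle: Yellow oil bottle, 48 mm across, 130 mm high, standing; origin at the centre of its foot. A bystander.
- screw_jar: Closed glass jar, 64 mm across, 75 mm high, standing; origin at the centre of its foot. A bystander.
- wrench: Steel wrench 190 mm long, lying; origin underneath. A bystander.
- tape_measure: Yellow tape measure, 70 x 32 x 62 mm; origin at the centre of its underside. A bystander.
- shackle: Steel D-shackle, about 60 x 55 x 10 mm, lying on the near end of the plank; origin underneath. A bystander.

How it is judged (in metres and radians):
On the way, in this order (a step that is already met when the one before it is completed fails the run):
1. the pawl is lifted out and laid back while the wheel is still in its first notch (value of joint pawl above 1.05 rad and value of joint wheel between -0.25 and 0.15 rad), for 0.2 s.
2. the wheel is pushed backward, into the next notch, with the pawl laid back (value of joint pawl above 1.05 rad and value of joint wheel between 0.25 and 0.7 rad), for 0.2 s.
At the end, for the whole second after the job is handed in: The pawl is right down in the notch next to the one it started in (pawl below 0.06 rad, wheel between 0.36 and 0.57 rad, that is one tooth back), wheel and pawl at rest, the winch standing within 15 mm and the other things within 20 mm of where they were (value of joint pawl below 0.06 rad and value of joint wheel between 0.36 and 0.57 rad and velocity of joint wheel between -0.05 and 0.05 rad/s and velocity of joint pawl between -0.1 and 0.1 rad/s and distance of winch from where it was at the start of the episode below 0.015 m and angle between winch's own z axis and vertical below 0.03 rad and distance of each of oil_bottle, screw_jar, wrench, tape_measure, shackle from where it was at the start of the episode below 0.02 m); the robot touches nothing.
It fails at once if the winch is lifted, tipped or shoved along (distance of winch from where it was at the start of the episode above 0.02 m or angle between winch's own z axis and vertical above 0.06 rad).
It fails at once if the winch, its pawl or its crank is forced or gripped hard (over 50 N) (contact force between the fingers and winch above 50 N).
It fails at once if another thing is shoved, lifted or knocked over (distance of any of oil_bottle, screw_jar, wrench, tape_measure, shackle from where it was at the start of the episode above 0.03 m or angle between any of oil_bottle, screw_jar, wrench, tape_measure, shackle's own z axis and vertical above 0.3 rad).
It also fails if it takes over 61 s, if anything falls off the work surface, if the arm or the gripper's body presses on something with over 40 N, if the wrist force passes 120 N, or if a joint passes its speed limit or range.

## Working session

There is one attempt and no reset: what is moved stays moved. The work goes in short steps, Python scripts to look and compute and a tool call to move; the robot and the scene stay as the last step left them, time stands still between calls to the robot, and variables do not carry over. Pictures are saved under pics/ and viewed, at most 10 in all, crops included, and the job is handed in when it is done.

Besides the shell and the picture viewer there is one more tool, called as name([rows], argument=value, ...), one row to a line, values as JSON. carry_out: Moves the arm, as the interface text tells. Its arguments: {"type":"object","properties":{"plan":{"type":"array"},"grip_force":{"type":"number"}},"required":["plan"]}

```bash
mkdir -p pics; python3 - <<'E'
from plant import read_state, optics
import cv2
s=read_state();print({k:s[k] for k in('time','eef_pos','tcp_rot','wrist_force','width')})
for n in('scene','top'):
    cv2.imwrite(f'pics/{n}0.png',optics.camera(n)[:,:,::-1]);print(n,optics.get_calibration(n))
E
```

```text
{'time': 0.0, 'eef_pos': array([170.67891577, 574.84366567, 230.24282774]), 'tcp_rot': array([ 1.79892288e+02, -7.44418200e-03, -1.65428288e+01]), 'wrist_force': array([ 0.00740623,  0.39563998, -0.38688925]), 'width': 0.9992119866267791}
scene {'K': array([[446.37918676,   0.        , 314.52579686],
       [  0.        , 446.37918676, 199.70480081],
       [  0.        ,   0.        ,   1.        ]]), 'k1': -0.11573887416685032, 'rvec': array([ 2.19261038,  0.89287174, -0.39314154]), 'tvec': array([-415.0954431 , -111.55872685, 1305.37676872])}
top {'K': array([[460.60187666,   0.        , 327.42825131],
       [  0.        , 460.60187666, 197.31330017],
       [  0.        ,   0.        ,   1.        ]]), 'k1': -0.02360181095999288, 'rvec': array([ 2.181619  , -2.13242886,  0.13523026]), 'tvec': array([  38.58003525,  542.35059992, 1157.13236469])}
```

View pics/scene0.png

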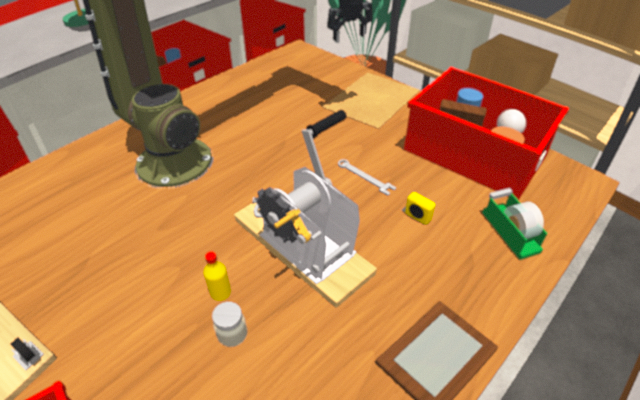

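View pics/top0.png

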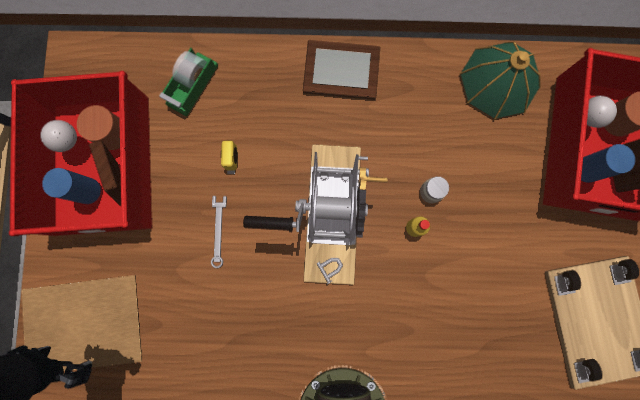

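The scene view shows the winch mid-counter. The top view has the plank corners near (313,146), (360,147), (354,285) and (305,283), the handle at (244–293,223), the brass pin at about (368–387,180), the bottle at (420,227) and the jar at (435,190).

```bash
cat > h.py <<'E'
import numpy as np,cv2
from plant import read_state, optics
def cal(n):
    c=optics.get_calibration(n);R=cv2.Rodrigues(c['rvec'])[0];t=c['tvec'];return c['K'],np.array([c['k1'],0,0,0.]),R,t
def ray(n,p):
    K,d,R,t=cal(n);q=cv2.undistortPoints(np.array([[p]],float),K,d)[0,0]
    return -R.T@t,R.T@np.array([q[0],q[1],1])
def onz(n,p,z):
    o,v=ray(n,p);return o+v*(z-o[2])/v[2]
def proj(n,P):
    K,d,R,t=cal(n);return cv2.projectPoints(np.array(P,float).reshape(-1,3),R,t,K,d)[0][:,0]
E
python3 - <<'E'
from h import *
im=cv2.imread('pics/top0.png')
for p in[(313,146),(360,147),(354,285),(305,283)]: print(p,onz('top',p,25).round(0))
print('jar',onz('top',(435,186),75),'bottle',onz('top',(424,225),130))
hsv=cv2.cvtColor(im,cv2.COLOR_BGR2HSV)
# black handle
m=((hsv[...,2]<45)).astype(np.uint8);m[:,:235]=0;m[:,294:]=0;m[:212]=0;m[236:]=0
r=cv2.minAreaRect(cv2.findNonZero(m));print('handle',r,onz('top',r[0],270))
c=im[120:300,230:460];c=cv2.resize(c,None,fx=3,fy=3,interpolation=cv2.INTER_CUBIC);cv2.imwrite('pics/t1.png',c)
s=cv2.imread('pics/scene0.png')[100:310,190:390];cv2.imwrite('pics/s1.png',cv2.resize(s,None,fx=2.8,fy=2.8,interpolation=cv2.INTER_CUBIC))
E
```

```text
(313, 146) [678.  92.  25.]
(360, 147) [678. -32.  25.]
(354, 285) [319. -22.  25.]
(305, 283) [321. 103.  25.]
jar [ 570.93544675 -218.14648454   75.        ] bottle [ 468.62850739 -178.60787444  130.        ]
handle ((267.9059753417969, 222.8863067626953), (48.06479263305664, 13.050521850585938), 1.5911402702331543) [455.9503643  171.79227877 270.        ]
```

View pics/t1.png

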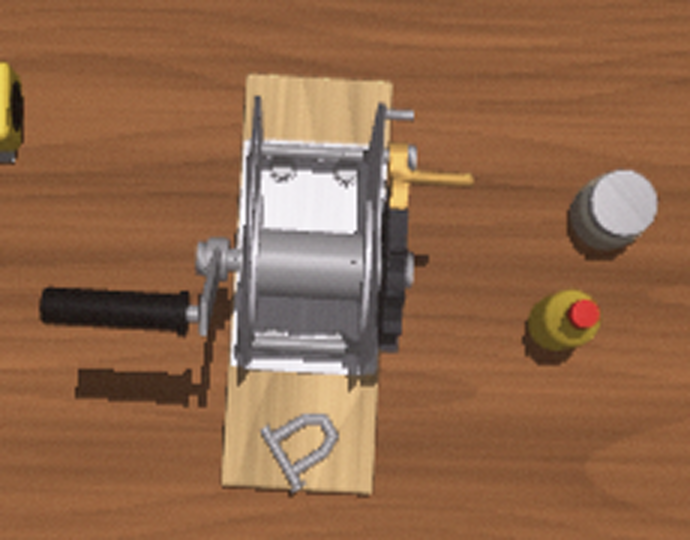

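View pics/s1.png

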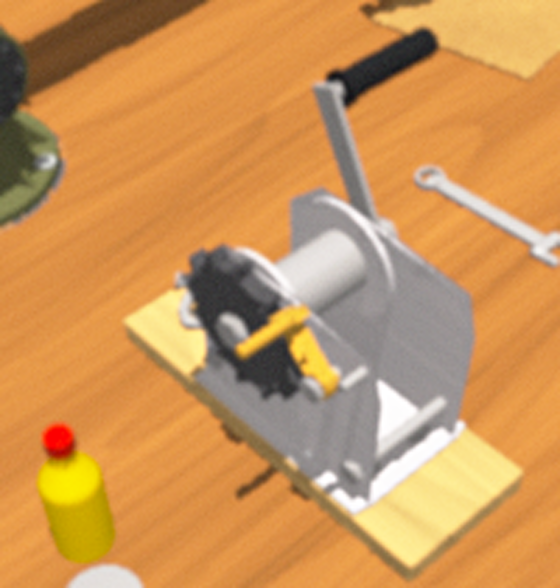

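The crops show the brass pin's free end at top pixel about (387,180) and at scene pixel about (276,226). The stop pin is near top (361–367,158). The pawl is down and the crank leans towards the robot.

```bash
python3 - <<'E'
from h import *
W=lambda x,y,z,a=np.radians(-1.5):[499+x*np.cos(a)-y*np.sin(a),35+x*np.sin(a)+y*np.cos(a),z]
a,u=ray('top',(387,180.3));b,v=ray('scene',(275.7,225.7))
k=np.linalg.lstsq(np.c_[u,-v],b-a,rcond=None)[0];print('pin end',a+k[0]*u,b+k[1]*v)
for n,p in dict(pinend=(62,-116,207),pin=(62,-95,207),pivot=(88,-95,156),stoppin=(128,-95,196),grip=(-45,134,270)).items():
    P=W(*p);print(n,np.round(P,0),proj('top',P).round(0),proj('scene',P).round(0))
for z in(130,170):print('stop',z,onz('top',(366,158),z))
E
```

```text
pin end [560.85869126 -80.65007665 205.86521765] [561.39058037 -79.96222939 205.86475187]
pinend [558. -83. 207.] [[388. 182.]] [[273. 225.]]
pin [558. -62. 207.] [[378. 181.]] [[282. 219.]]
pivot [584. -62. 156.] [[376. 174.]] [[292. 244.]]
stoppin [624. -63. 196.] [[379. 153.]] [[306. 242.]]
grip [458. 170. 270.] [[269. 222.]] [[327. 121.]]
stop 130 [626.54583494 -39.63322858 130.        ]
stop 170 [617.94400506 -36.33950565 170.        ]
```

carry_out([
  [0, [0, 0, -40], [0, 0, -0.13]],
  [0, [0, 0, -80], [0, 0, -0.262]],
  [0, [0, 0, -110], [0, 0, -0.262]],
  [0, [0, 0, -110], [0, 0, -0.262]],
], grip_force=20)

```text
time: 0.5
eef_pos: [171.5, 575.8, 346.5]
tcp_rot: [-179.6, -0.1, -1.6]
wrist_force: [0.7, -0.0, 1.4]
width: 0.332
grasp_force: 0.0
```

carry_out([
  [0, [24, 41, 0], [0, 0, 0]],
  [0, [48, 83, 0], [0, 0, 0]],
  [0, [72, 124, 0], [0, 0, 0]],
  [0, [97, 166, 0], [0, 0, 0]],
  [0, [121, 207, 0], [0, 0, 0]],
  [0, [145, 249, 0], [0, 0, 0]],
  [0, [169, 290, 0], [0, 0, 0]],
  [0, [193, 332, 0], [0, 0, 0]],
  [0, [217, 373, 0], [0, 0, 0]],
  [0, [241, 415, 0], [0, 0, 0]],
])

```text
time: 1.5
eef_pos: [400.9, 152.1, 340.8]
tcp_rot: [-180.0, 0.0, -1.5]
wrist_force: [0.6, 1.0, -0.4]
width: -0.001
grasp_force: 0.0
```

carry_out([
  [0, [24, 41, 0], [0, 0, 0]],
  [0, [48, 83, 0], [0, 0, 0]],
  [0, [72, 124, 0], [0, 0, 0]],
  [0, [97, 166, 0], [0, 0, 0]],
  [0, [121, 207, 0], [0, 0, 0]],
  [0, [123, 212, 0], [0, 0, 0]],
  [0, [123, 212, 0], [0, 0, 0]],
])

```text
time: 2.2
eef_pos: [518.0, -62.5, 339.8]
tcp_rot: [180.0, 0.2, -1.7]
wrist_force: [0.1, -0.4, 0.1]
width: 0.002
grasp_force: 0.0
```

carry_out([
  [0, [0, 0, 40], [0, 0, 0]],
  [0, [0, 0, 80], [0, 0, 0]],
  [0, [0, 0, 115], [0, 0, 0]],
  [0, [0, 0, 140], [0, 0, 0]],
  [0, [0, 0, 149], [0, 0, 0]],
  [0, [0, 0, 149], [0, 0, 0]],
  [0, [0, 0, 149], [0, 0, 0]],
])

```text
time: 2.9
eef_pos: [518.4, -60.9, 194.2]
tcp_rot: [180.0, -0.1, -1.5]
wrist_force: [-0.6, -0.1, 0.4]
width: 0.001
grasp_force: 0.0
```

```bash
python3 - <<'E'
from h import *
s=read_state();print(s['eef_pos'],s['wrist_force'])
a=optics.camera('top')[120:300,300:460,::-1];b=optics.camera('scene')[130:310,220:380,::-1]
cv2.imwrite('pics/a2.png',cv2.resize(np.hstack([a,b]),None,fx=2.5,fy=2.5,interpolation=cv2.INTER_CUBIC))
E
```

```text
[518.44381647 -60.90850678 194.23897115] [-0.57099032 -0.09357189  0.42698063]
```

View pics/a2.png

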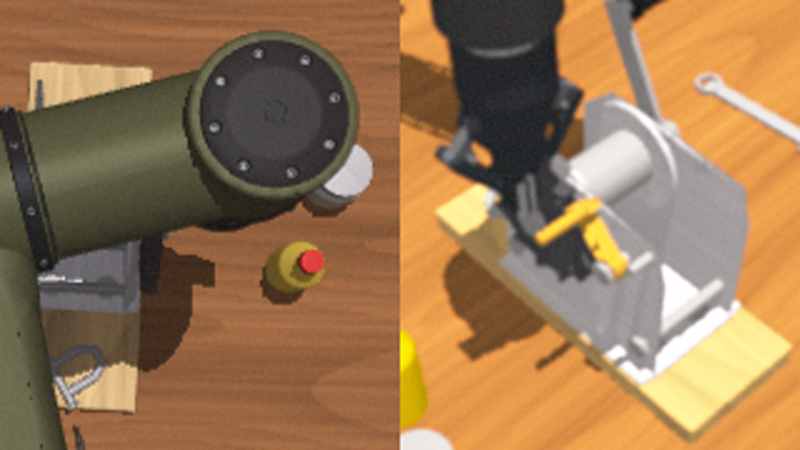

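The shut finger stands just in front of the pin, on the robot side, and is clear of the wheel.

carry_out([
  [0, [8, 0, 2], [0, 0, 0]],
  [0, [16, 0, 2], [0, 0, 0]],
  [0, [20, 0, 2], [0, 0, 0]],
  [0, [24, 0, 2], [0, 0, 0]],
  [0, [28, 0, 2], [0, 0, 0]],
  [0, [32, 0, 2], [0, 0, 0]],
  [0, [36, 0, 2], [0, 0, 0]],
  [0, [40, 0, 2], [0, 0, 0]],
])

```text
time: 3.8
eef_pos: [558.2, -62.5, 190.4]
tcp_rot: [180.0, -0.0, -1.5]
wrist_force: [-0.2, 0.6, -0.1]
width: 0.001
grasp_force: 0.3
```

carry_out([
  [0, [4, 0, 0], [0, 0, 0]],
  [0, [8, 0, 0], [0, 0, 0]],
  [0, [12, 0, 0], [0, 0, 0]],
  [0, [16, 0, 0], [0, 0, 0]],
  [0, [20, 0, 0], [0, 0, 0]],
  [0, [23, 0, 0], [0, 0, 0]],
  [0, [26, 0, 0], [0, 0, 0]],
  [0, [29, 0, 0], [0, 0, 0]],
  [0, [32, 0, 0], [0, 0, 0]],
  [0, [32, 0, 0], [0, 0, 0]],
])

```text
time: 4.8
eef_pos: [590.1, -63.3, 190.2]
tcp_rot: [180.0, 0.0, -1.5]
wrist_force: [0.1, 0.0, 1.5]
width: -0.0
grasp_force: 0.0
```

```bash
python3 - <<'E'
from h import *
s=read_state();print(s['eef_pos'],s['wrist_force'])
b=optics.camera('scene')[100:310,200:400,::-1]
cv2.imwrite('pics/a3.png',cv2.resize(b,None,fx=2.5,fy=2.5,interpolation=cv2.INTER_CUBIC))
E
```

```text
[590.12431811 -63.31104872 190.1563563 ] [0.11928644 0.04546144 1.4693009 ]
```

View pics/a3.png

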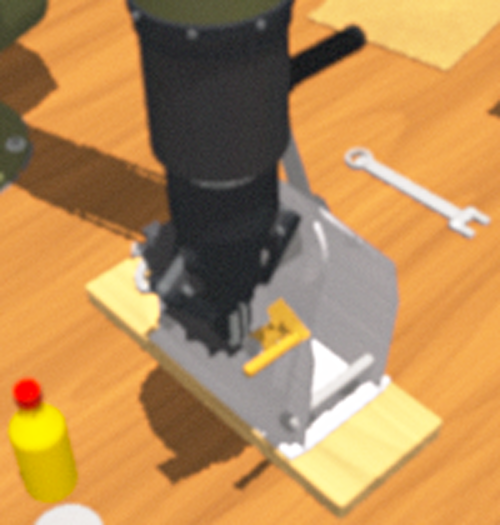

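The scene crop shows the pawl laid back, with the pin's end at scene pixel (299,248) where the stop position predicts about (297,248). Next is the crank.

carry_out([
  [0, [-15, 0, 0], [0, 0, 0]],
  [0, [-18, 0, -45], [0, 0, 0]],
  [0, [-18, 0, -90], [0, 0, 0]],
  [0, [-25, 0, -135], [0, 0, 0]],
  [0, [-50, -20, -155], [0, 0, 0]],
  [0, [-80, -55, -155], [0, 0, 0]],
  [0, [-109, -95, -155], [0, 0, 0]],
  [0, [-136, -137, -155], [0, 0, 0]],
  [0, [-163, -179, -155], [0, 0, 0]],
  [0, [-190, -221, -155], [0, 0, 0]],
])

```text
time: 5.85
eef_pos: [404.4, 163.8, 345.7]
tcp_rot: [-179.9, -0.1, -1.6]
wrist_force: [1.9, 0.6, -0.2]
width: -0.0
grasp_force: 0.0
```

carry_out([
  [0, [-2, -8, 0], [0, 0, 0]],
  [0, [-2, -8, 40], [0, 0, 0]],
  [0, [-2, -8, 80], [0, 0, 0]],
  [0, [-2, -8, 95], [0, 0, 0]],
  [0, [-2, -8, 95], [0, 0, 0]],
])

```text
time: 6.35
eef_pos: [403.4, 169.9, 247.9]
tcp_rot: [179.8, 0.2, -1.5]
wrist_force: [-0.1, -0.3, 0.3]
width: 0.003
grasp_force: 0.0
```

```bash
python3 - <<'E'
from h import *
s=read_state();print(s['eef_pos'],s['wrist_force'])
b=optics.camera('scene')[60:270,200:400,::-1]
cv2.imwrite('pics/a4.png',cv2.resize(b,None,fx=2.5,fy=2.5,interpolation=cv2.INTER_CUBIC))
E
```

```text
[403.39887606 169.94724796 247.87145806] [-0.060733   -0.27134872  0.32337285]
```

View pics/a4.png

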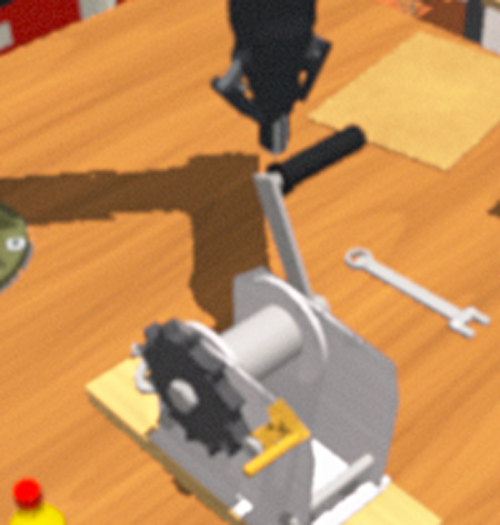

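The finger is in front of the black handle, on the robot side, and the pawl still lies back.

carry_out([
  [0, [15, 0, 0], [0, 0, 0]],
  [0, [22, 0, 0], [0, 0, 0]],
  [0, [26, 0, 0], [0, 0, 0]],
  [0, [30, 0, 0], [0, 0, 0]],
  [0, [35, 0, 0], [0, 0, 0]],
  [0, [40, 0, 0], [0, 0, 0]],
  [0, [45, 0, 0], [0, 0, 0]],
  [0, [50, 0, 0], [0, 0, 0]],
  [0, [55, 0, 0], [0, 0, 0]],
  [0, [60, 0, 0], [0, 0, 0]],
])

```text
time: 7.4
eef_pos: [463.6, 169.0, 251.8]
tcp_rot: [-180.0, 0.0, -1.5]
wrist_force: [-6.1, -0.1, 5.5]
width: 0.003
grasp_force: 3.4
```

carry_out([
  [0, [5, 0, 0], [0, 0, 0]],
  [0, [10, 0, 0], [0, 0, 0]],
  [0, [15, 0, 0], [0, 0, 0]],
  [0, [19, 0, 0], [0, 0, 0]],
  [0, [23, 0, 0], [0, 0, 0]],
  [0, [26, 0, 0], [0, 0, 0]],
  [0, [28, 0, 0], [0, 0, 0]],
  [0, [30, 0, 0], [0, 0, 0]],
  [0, [30, 0, 0], [0, 0, 0]],
  [0, [30, 0, 0], [0, 0, 0]],
])

```text
time: 8.4
eef_pos: [494.2, 168.4, 250.2]
tcp_rot: [180.0, -0.0, -1.5]
wrist_force: [-2.8, -0.6, 1.8]
width: -0.005
grasp_force: 1.1
```

carry_out([
  [0, [-20, 0, 0], [0, 0, 0]],
  [0, [-40, 0, 0], [0, 0, 0]],
  [0, [-60, 0, -30], [0, 0, 0]],
  [0, [-80, 0, -60], [0, 0, 0]],
  [0, [-100, 0, -100], [0, 0, 0]],
  [0, [-120, -30, -100], [0, 0, 0]],
  [0, [-120, -80, -100], [0, 0, 0]],
  [0, [-120, -100, -100], [0, 0, 0]],
  [0, [-120, -100, -100], [0, 0, 0]],
])

```text
time: 9.3
eef_pos: [376.5, 274.1, 348.3]
tcp_rot: [179.9, 0.1, -1.4]
wrist_force: [-0.3, 0.2, -1.0]
width: -0.002
grasp_force: 0.0
```

```bash
python3 - <<'E'
from h import *
s=read_state();print(s['eef_pos'],s['wrist_force'])
a=optics.camera('top')[120:300,220:400,::-1];b=optics.camera('scene')[90:270,220:400,::-1]
cv2.imwrite('pics/a5.png',cv2.resize(np.hstack([a,b]),None,fx=2.2,fy=2.2,interpolation=cv2.INTER_CUBIC))
E
```

```text
[376.46118286 274.1205497  348.34119475] [-0.28425205  0.15723259 -0.99770784]
```

View pics/a5.png

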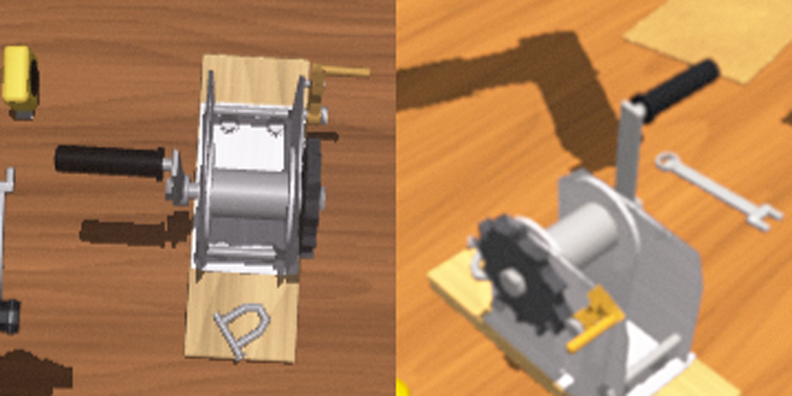

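The crank is now pushed over, with the handle middle at top pixel about (269,193). The pawl lies back with its pin end at top pixel about (388,153).

```bash
python3 - <<'E'
from h import *
h=onz('top',(269.1,192.7),273.5);print(h,'wheel~',0.30+np.arcsin((h[0]-502.5)/125))
im=cv2.imread('pics/a5.png');m=(im[:,:396].max(2)<45).astype(np.uint8);m[:,:50]=0;m[:,165:]=0;m[:135]=0;m[190:]=0
r=cv2.minAreaRect(cv2.findNonZero(m));p=(220+(r[0][0]+.5)/2.2-.5,120+(r[0][1]+.5)/2.2-.5);h=onz('top',p,273.5);print(r,h,0.30+np.arcsin((h[0]-502.5)/125))
print('pin end',onz('top',(388.2,152.7),196))
E
```

```text
[518.10410766 171.28442006 273.5       ] wheel~ 0.4251593729950086
((108.79222106933594, 162.33041381835938), (106.0882797241211, 31.061986923217773), 1.3478872776031494) [516.41403826 171.05757542 273.5       ] 0.4115434652016023
pin end [625.7425663  -84.24830542 196.        ]
```

carry_out([
  [0, [32, 36, 0], [0, 0, 0]],
  [0, [64, 73, 0], [0, 0, 0]],
  [0, [97, 110, 0], [0, 0, 0]],
  [0, [130, 147, 0], [0, 0, 0]],
  [0, [162, 184, 0], [0, 0, 0]],
  [0, [195, 221, 0], [0, 0, 0]],
  [0, [227, 257, 0], [0, 0, 0]],
  [0, [260, 294, 0], [0, 0, 0]],
  [0, [291, 330, 0], [0, 0, 0]],
  [0, [291, 330, 0], [0, 0, 0]],
])

```text
time: 10.4
eef_pos: [660.9, -71.3, 345.4]
tcp_rot: [179.9, 0.4, -1.9]
wrist_force: [0.4, 1.2, -1.7]
width: 0.0
grasp_force: 0.0
```

carry_out([
  [0, [0, 0, 0], [0, 0, 0]],
  [0, [0, 0, 0], [0, 0, 0]],
])

```text
time: 10.6
eef_pos: [658.4, -66.4, 351.5]
tcp_rot: [180.0, -0.1, -1.6]
wrist_force: [0.6, 0.4, 0.9]
width: -0.001
grasp_force: 0.0
```

carry_out([
  [0, [0, 0, 40], [0, 0, 0]],
  [0, [0, 0, 80], [0, 0, 0]],
  [0, [0, 0, 120], [0, 0, 0]],
  [0, [0, 0, 150], [0, 0, 0]],
  [0, [0, 0, 168], [0, 0, 0]],
  [0, [0, 0, 168], [0, 0, 0]],
  [0, [0, 0, 168], [0, 0, 0]],
])

```text
time: 11.3
eef_pos: [658.9, -65.6, 184.7]
tcp_rot: [180.0, -0.2, -1.5]
wrist_force: [-0.5, 0.2, 0.9]
width: -0.003
grasp_force: 0.0
```

carry_out([
  [0, [-6, 0, 0], [0, 0, 0]],
  [0, [-12, 0, 0], [0, 0, 0]],
  [0, [-16, 0, 0], [0, 0, 0]],
  [0, [-20, 0, 0], [0, 0, 0]],
  [0, [-24, 0, 0], [0, 0, 0]],
  [0, [-28, 0, 0], [0, 0, 0]],
  [0, [-32, 0, 0], [0, 0, 0]],
  [0, [-36, 0, 0], [0, 0, 0]],
  [0, [-40, 0, 0], [0, 0, 0]],
  [0, [-44, 0, 0], [0, 0, 0]],
])

```text
time: 12.3
eef_pos: [614.3, -65.0, 182.0]
tcp_rot: [180.0, 0.0, -1.5]
wrist_force: [-0.5, -0.2, 1.1]
width: -0.002
grasp_force: 0.0
```

carry_out([
  [0, [-3, 0, 0], [0, 0, 0]],
  [0, [-6, 0, 0], [0, 0, 0]],
  [0, [-9, 0, 0], [0, 0, 0]],
  [0, [-12, 0, 0], [0, 0, 0]],
  [0, [-12, 0, 0], [0, 0, 0]],
  [0, [-12, 0, 0], [0, 0, 0]],
  [0, [-12, 0, 0], [0, 0, 0]],
])

```text
time: 13.0
eef_pos: [602.9, -64.6, 182.3]
tcp_rot: [180.0, 0.0, -1.5]
wrist_force: [0.2, 0.8, -0.6]
width: 0.001
grasp_force: 0.0
```

```bash
python3 - <<'E'
from h import *
s=read_state();print(s['eef_pos'],s['wrist_force'])
b=optics.camera('scene')[100:310,200:400,::-1]
cv2.imwrite('pics/a6.png',cv2.resize(b,None,fx=2.5,fy=2.5,interpolation=cv2.INTER_CUBIC))
E
```

```text
[602.93391432 -64.64895337 182.31168546] [ 0.23632352  0.77508271 -0.60679329]
```

View pics/a6.png

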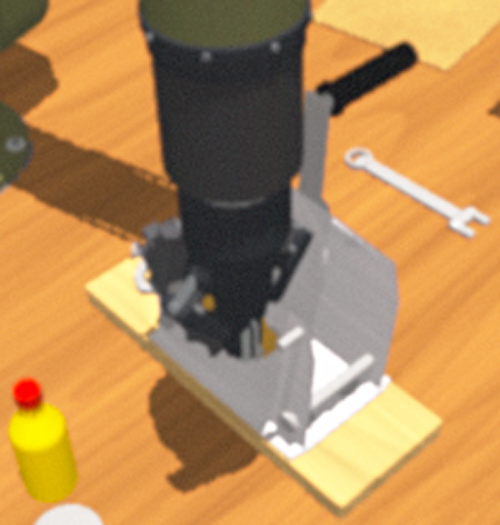

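The pawl has tipped over, and a bit of brass shows near the wheel at crop (208,302). The arm hides the rest, so I'll withdraw and check.

carry_out([
  [0, [15, 0, 0], [0, 0, 0]],
  [0, [20, 0, -45], [0, 0, 0]],
  [0, [20, 0, -90], [0, 0, 0]],
  [0, [20, 0, -135], [0, 0, 0]],
  [0, [15, -5, -165], [0, 0, 0]],
  [0, [-20, -40, -168], [0, 0, 0]],
  [0, [-52, -77, -168], [0, 0, 0]],
  [0, [-85, -114, -168], [0, 0, 0]],
  [0, [-117, -151, -168], [0, 0, 0]],
  [0, [-150, -188, -168], [0, 0, 0]],
])

```text
time: 14.05
eef_pos: [456.6, 128.3, 350.3]
tcp_rot: [-180.0, -0.0, -1.6]
wrist_force: [0.7, 1.6, 0.7]
width: 0.003
grasp_force: 0.0
```

carry_out([
  [0, [-32, -36, 0], [0, 0, 0]],
  [0, [-64, -73, 0], [0, 0, 0]],
  [0, [-90, -110, 0], [0, 0, 0]],
  [0, [-90, -150, 0], [0, 0, 0]],
  [0, [-90, -150, 0], [0, 0, 0]],
  [0, [-90, -150, 0], [0, 0, 0]],
])

```text
time: 14.65
eef_pos: [371.8, 280.3, 349.9]
tcp_rot: [179.9, 0.0, -1.4]
wrist_force: [-0.6, -0.0, -0.0]
width: -0.0
grasp_force: 0.0
```

```bash
python3 - <<'E'
from h import *
s=read_state();print(s['eef_pos'],s['wrist_force'])
a=optics.camera('top')[120:300,220:400];b=optics.camera('scene')
cv2.imwrite('pics/s7full.png',b[:,:,::-1])
cv2.imwrite('pics/a7.png',cv2.resize(np.hstack([a,b[90:270,220:400]])[:,:,::-1],None,fx=2.2,fy=2.2,interpolation=cv2.INTER_CUBIC))
E
```

```text
[371.75899259 280.34057118 349.87543937] [-0.57104042 -0.0144776  -0.04626667]
```

View pics/a7.png

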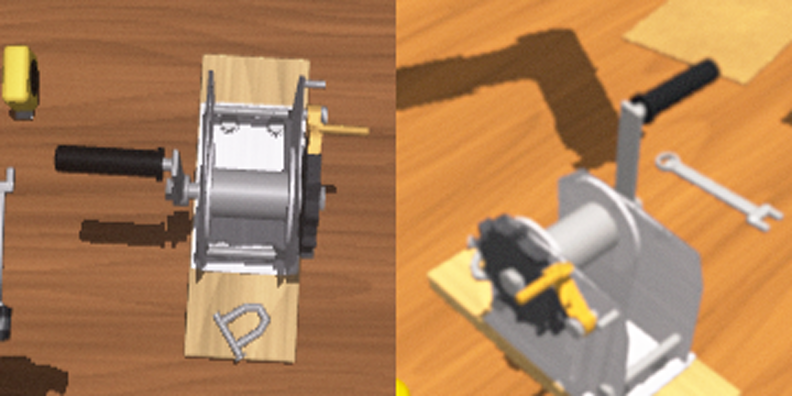

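The pin end is at scene pixel about (276,225.5), matching the start. I'll compare the brass masks in the scene pictures numerically.

```bash
python3 - <<'E'
from h import *
for f in('scene0','s7full'):
    im=cv2.imread(f'pics/{f}.png');hs=cv2.cvtColor(im,cv2.COLOR_BGR2HSV)
    m=cv2.inRange(hs,(17,170,150),(27,255,255));k=np.zeros_like(m);k[195:250,265:325]=m[195:250,265:325]
    n=k.copy();n[:,300:]=0;l=n[:,:287].copy()
    for q in(k,n,l):
        y,x=np.nonzero(q);print(f,len(x),x.mean().round(2),y.mean().round(2),end=' | ')
    print()
P=lambda q:[584+57*np.cos(np.radians(117)-q),-70,156+57*np.sin(np.radians(117)-q)]
print(proj('scene',P(0)),proj('scene',P(.06)))
E
```

```text
scene0 317 294.02 222.9 | scene0 228 290.25 219.73 | scene0 69 281.13 221.52 | 
s7full 309 294.33 223.07 | s7full 220 290.53 219.85 | s7full 64 281.12 221.77 | 
[[278.43723383 221.70870974]] [[279.48966622 222.0048768 ]]
```

```bash
python3 -c "
from plant import hand_in
print(hand_in())"
```

```text
the job is handed in; nothing more can be done
None
```

I let the winch back one notch and handed the job in at about 15 s of robot time: the wheel stands at about 0.42 rad, the pawl's finger pin is back within about 0.3 px of its starting spot in the scene view, and the winch looked unmoved in the last pictures; `hand_in()` gave no verdict.

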